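# Shim a loose tip box tight in its deck nest and hold the wedge

## Task

The pipette tip box stands loose in its nest: take up the gap between the box and the leaning end stop. First stand the spacer plate that suits the gap (thin or thick) upright on the nest floor flat against the end of the box, then slide the wedge down between spacer and stop, upright, its sloped side towards the stop, until you feel it jam, clear of the nest floor, with box, spacer, wedge and stop all pressed firmly together. Finish while still gripping the wedge and pressing it down tight, and do not lift or tip the box or disturb the reagent bottle, the timer and the glass dish.

Things in the scene. Friction and masses are not known exactly. Their poses are not given: they have to be found in the camera images.
- nest_floor (a point): Point on the floor of the aluminium nest (base plate 232 x 96 mm, top 10 mm above the desk), under the middle of the tip box's near end face. x runs along the nest, away from the robot: the box stands at x = 0 to 118 mm against a fixed far stop; the gap lies at negative x, open from above, with the end stop beyond it. y across, z up.
- end_stop: Aluminium end stop, 60 mm wide (y), 70 mm high, bolted to the nest, axes parallel to the nest's. Origin: foot of its face towards the box, on the nest floor, mid-width. This face leans back going up, 0.2 mm towards -x per mm of height. The gap at the floor (end face of the box to this origin, along the nest's x) differs each time, 13 to 22 mm.
- tip_box: Loose pipette tip box, blue base, clear shut lid, 118 mm long (its y axis, which points along the nest's +x), 62 mm wide, 71 mm high, about 0.4 kg. Origin at the centre of its underside; its near end face, flat and upright, lies 59 mm from the origin along its own -y.
- caddy: Fixed grey plastic block 112 x 62 x 40 mm with three pockets that hold, from its -x to its +x end, wedge, thin spacer and thick spacer, upright. Origin on the desk; the pieces stand at x = -36, 0 and +34 mm, y = 0, undersides 6 mm above the desk, turned as the caddy is. They lift straight up.
- thin_mid (a point): Middle (half-way up, centred) of the thin spacer: upright steel plate 6 mm thick (x), 44 mm wide (y), 58 mm high, with a plastic grip tab on top of the same thickness, 24 mm wide (y), 57 mm high; 115 mm high in all, 60 g. Take it by the 24 mm width of the tab, fingers closing along its y. Serves gaps of 13 to 17 mm at the floor.
- thick_mid (a point): Middle (half-way up, centred) of the thick spacer: like the thin one but 12 mm thick (x), 84 g. Serves gaps of 16 to 22 mm at the floor. With too thin a spacer the wedge sinks to the nest floor without jamming; with too thick a one it stands too high.
- wedge_mid (a point): Wedge, 115 mm high, 90 g: body 44 mm wide (y), 70 high, 12 thick (x) at the underside, 26 at the top; on it a tab 12 mm thick (x), 34 wide (y), to grip by its width. Site 57.5 mm above the underside, centred on the underside and tab. Face at x = +6 mm upright; face at -x slopes like the stop, in the caddy as in the nest (no half turn). Jams with its underside 5 to 40 mm above the nest floor.
- reagent: Bystander: loose brown reagent bottle with white cap, 48 mm across, 106 mm high; origin under its centre.
- timer: Bystander: loose grey bench timer, 58 x 64 x 20 mm; origin under its centre.
- petri: Bystander: loose round glass dish, 60 mm across, 14 mm high; origin under its centre.
There are look-alikes about, which are no part of the job. Leave any green or red look-alike of the part that bears thick_mid alone.

How it is judged:
By the outcome, as a careful person would: the job done as asked, in the order asked, and still so for the second after the job is handed in, while the arm keeps its last pose, push and grip.
It also fails if it takes over 50 s, if anything falls off the work surface, if the arm or the gripper's body presses on something with over 40 N, if the wrist force passes 120 N, or if a joint passes its speed limit or range.

## Robot

A 7-joint arm with a two-finger parallel gripper is mounted at the origin on a cart in front of the work surface, level with it; the furniture and walls round the work are solid. World frame = base frame: x ahead of the robot, y to its left, z up, the work surface at z = 0. Lengths are in m, angles in rad, forces in N, time in s.
With the tool pointing down it reaches from about 0.4 to 0.875 m from the base axis. Payload 19.3 kg.
Tool frame: the origin (TCP) lies between the finger pads; the fingertips stand bot.tcp_to_tips ahead of it and the grasp point (between the pads) is the TCP (bot.tcp_to_tips is the distance from the TCP to the fingertips, in m); z points along the fingers, y is the line along which they close (so a half turn about z gives the same grasp; the last joint's range is limited). The gripper opens to 85 mm and grips with 20 to 120 N. Pads are 22 mm wide; open, the fingers measure 114 mm over their backs; the gripper's body (76 mm by 85 mm) begins 54 mm behind the grasp point. The pads swing forward as they close: fully open they stand 13 mm farther back than shut.
Start: joints at [1.054, 0.521, -0.036, 1.599, 0.021, 1.021, -0.113], TCP at [0.27, -0.564, 0.25] pointing down, gripper open.
Joint ranges: [-2.91, 2.91], [-0.3, 2.13], [-1.5, 1.42], [0.17, 2.43], [-1.26, 4.41], [0.16, 1.93], [-2.52, 2.52]. Speed limits (rad/s): [1.89, 1.89, 2.39, 2.39, 3.01, 3.01, 3.01].

## Interface

Orientations are given as [roll, pitch, yaw] about the fixed x, y, z axes, in that order (R = Rz(yaw) Ry(pitch) Rx(roll)).
In Python, from workcell import telemetry, grab_frame, bot gives the robot as it stands. The module is installed in compiled form; this text tells all that it offers.
- The arm moves only by the shell command python3 -m crank 'ROWS' [FORCE]. ROWS is text: rows parted by semicolons, each of 7 numbers parted by spaces: the finger opening in m, from 0 to 0.0854, then the shift along the tool's x, y, z in m, then the turn, a rotation vector about the tool's x, y, z in degrees. A call has exactly 8 rows; each row shifts and turns the commanded pose from where the row before left it, along the tool's axes as they then stand; what a row does not reach is not made up. A row lasts 1/12 s, in which the tool goes at most 41.7 mm and 7.16 degrees, less where a joint would pass 70% of its speed; a pose out of reach is approached as far as the arm can. A call with a gripper value outside its range is refused whole. The fingers move at their own pace and stop on an object; FORCE is the grip in N (left out, the last holds). Time passes only in rows, so rows that do not move let the fingers close, or fill a call up. It gives the time, the measured TCP pose, the force, the opening and the grip force at its end, in the units of the state.
- telemetry.observe(): the state, without advancing time (a new reading comes with each control period).
- grab_frame(name): name is "side" or "top"; returns a dict with "pixels" (400x640x3 uint8, red, green, blue), "depth" (400x640 float32, m along the optical axis (not along the pixel's ray), 0 where there is no reading), "vertical_fov" (degrees; the focal length in pixels is half the picture's height over the tangent of half this angle, whatever the lens; pixels are square), "cx", "cy" (the principal point, pixels), "R" (3x3) and "t" (3): a world point X has camera coordinates R X + t. Camera axes: x right, y down, z forward; pixel columns grow to the right and rows downward; lengths in m; the calibration is good to about 2 mm. A picture is of the moment at which its call begins.
- bot.job_done(): hands the job in; it is judged then, once.
The state is a dict: "clock": time; "qpos": joint angles; "qd": joint speeds; "joint_efforts": joint torques, N m; "position": TCP position; "tool_rot": TCP orientation; "force": force on the tool from outside, world axes, zero at the start; "moment": the same for the moment, N m; "grip_width": finger opening in m; "finger_force": force on a finger pad.
Only numpy, scipy, OpenCV 4.12 (cv2) and the standard library are available. Lean on these libraries where they do the work, as an engineer would, in place of code of your own. Each camera call takes 0.05 s, during which the arm holds its last target. There are 200 camera calls.

## Working session

There is one attempt and no reset: what is moved stays moved. The work goes in short steps, Python scripts to look and compute and a shell command to move; the robot and the scene stay as the last step left them, time stands still between calls to the robot, and variables do not carry over. Pictures are saved under pics/ and viewed, at most 10 in all, crops included, and the job is handed in when it is done.

```bash
mkdir -p pics
cat > h.py <<'E'
import numpy as np, cv2
from workcell import telemetry, grab_frame, bot
def snap(n,tag):
    f=grab_frame(n); cv2.imwrite(f'pics/{tag}.png',f['pixels'][:,:,::-1]); np.savez(f'pics/{tag}.npz',**f); return f
def cloud(f):
    h=200/np.tan(np.radians(float(f['vertical_fov'])/2)); v,u=np.mgrid[0:400,0:640]; d=f['depth']
    C=np.stack([(u-f['cx'])/h*d,(v-f['cy'])/h*d,d],-1)
    W=(C-f['t'])@f['R']; W[d<=0]=np.nan; return W
E
python3 - <<'E'
from h import *
for n in('top','side'):
    f=snap(n,n+'0'); W=cloud(f); print(n,f['vertical_fov'],f['cx'],f['cy'],-f['R'].T@f['t'],f['R'][2])
s=telemetry.observe(); print(s, bot.tcp_to_tips)
E
```

```text
top 48.75875720365185 320.12495725103116 203.62678412534092 [ 0.49382067 -0.22861979  1.13230208] [ 0.10151989  0.02989183 -0.99438433]
side 48.360162602390666 324.5076832836537 202.3636211463905 [0.07888759 0.5411252  0.65720847] [ 0.4667492  -0.7100616  -0.52721694]
{'clock': 0.1, 'qpos': array([ 1.05377748,  0.52191117, -0.03629956,  1.5999321 ,  0.02121532,
        1.02110468, -0.11280449]), 'qd': array([ 1.63587199e-04, -4.04900984e-04, -1.77864844e-04, -2.28227634e-03,
        3.85378926e-05,  1.44290592e-03, -6.36482459e-04]), 'joint_efforts': array([ 4.69442588e-03, -9.28498363e+01,  1.98468179e+00, -3.70535266e+01,
        1.82811351e-02,  5.39833418e-03,  1.77450596e-05]), 'position': array([ 0.26989735, -0.5634183 ,  0.24981731]), 'tool_rot': array([-3.14062712e+00,  9.44396304e-05,  4.46786922e-01]), 'force': array([ 0.61390547,  0.76431976, -0.47187422]), 'moment': array([-0.00103095,  0.01719545, -0.04204152]), 'finger_force': 0.0, 'grip_width': 0.08544881837541943} 0.019
```

View pics/top0.png

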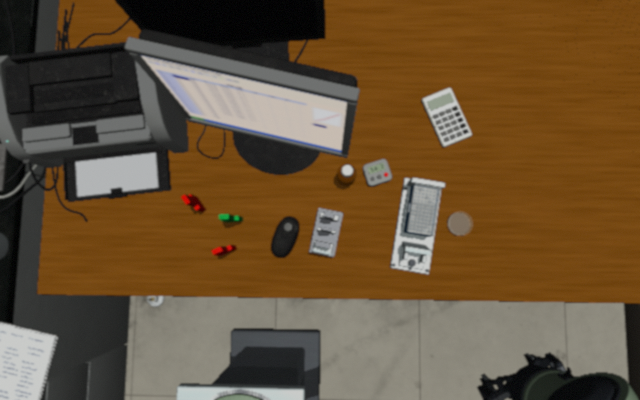

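View pics/side0.png

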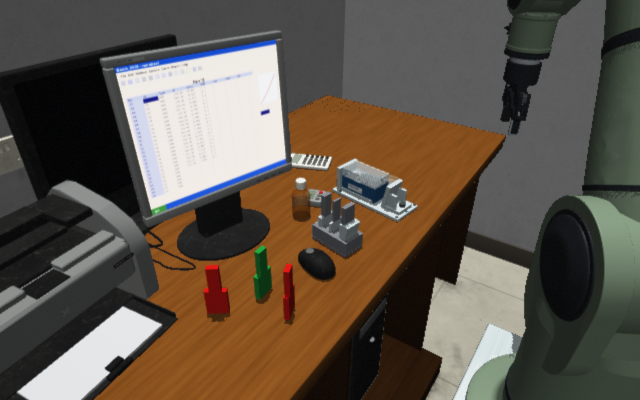

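The top view shows the nest at about (417,225) with the box at its far end and the end stop near (412,252). The caddy is at (326,232). The green and red look-alikes at (230,217), (193,203) and (224,250) stand loose to the left. Enlarging caddy and nest in both views.

Run:
```python
from h import *
a=cv2.imread('pics/top0.png')[165:285,300:480]; b=cv2.imread('pics/side0.png')[145:265,280:430]
cv2.imwrite('pics/crop1.png',np.vstack([np.pad(cv2.resize(a,None,fx=2.5,fy=2.5,interpolation=2),((0,0),(0,0),(0,0))),cv2.copyMakeBorder(cv2.resize(b,None,fx=2.5,fy=2.5,interpolation=2),0,0,0,75,0)]))
f=dict(np.load('pics/top0.npz')); W=cloud(f)
np.set_printoptions(precision=3,suppress=True)
z=W[:,:,2]
print('desk z',np.nanmedian(z[255:265,200:280]))
def rect(m,name):
    m=m.astype(np.uint8); n,l,st,c=cv2.connectedComponentsWithStats(m)
    for i in range(1,n):
        if st[i,4]>8:
            p=W[l==i]; r=cv2.minAreaRect(p[:,:2].astype(np.float32)*1000); print(name,st[i],c[i],'n',st[i,4],'mean',p.mean(0),'rect',np.array(r[0]),np.array(r[1]),r[2],'z',np.percentile(p[:,2],[5,50,95]))
v,u=np.mgrid[0:400,0:640]
cad=(u>300)&(u<352)&(v>200)&(v<265); nest=(u>385)&(u<450)&(v>172)&(v<280)
rect(cad&(z>.03)&(z<.05),'cadtop'); rect(cad&(z>.06),'cadparts'); rect(cad&(z>.11),'cadpartshi')
rect(nest&(z>.004)&(z<.018),'nestfloor'); rect(nest&(z>.06),'nesthi'); rect(nest&(z>.004),'nestall')
```

```text
desk z -0.00047135890577640197
cadtop [310 208  33  49 745] [326.611 230.44 ] n 745 mean [ 0.539 -0.213  0.039] rect [ 535.825 -211.701] [ 61.887 111.717] 78.81572723388672 z [0.036 0.039 0.043]
cadparts [321 211  18  10 109] [329.239 215.413] n 109 mean [ 0.572 -0.219  0.096] rect [ 572.831 -219.181] [43.129 12.249] 79.02976989746094 z [0.061 0.116 0.122]
cadparts [318 227  18   6  56] [326.536 229.446] n 56 mean [ 0.539 -0.213  0.097] rect [ 539.51  -212.509] [42.835  5.878] 78.75669860839844 z [0.061 0.114 0.123]
cadparts [313 241  20  14 200] [322.675 247.09 ] n 200 mean [ 0.497 -0.205  0.093] rect [ 497.521 -204.117] [43.534 25.505] 78.73892211914062 z [0.073 0.078 0.122]
cadpartshi [324 211  11   7  58] [328.931 214.293] n 58 mean [ 0.573 -0.219  0.12 ] rect [ 572.889 -218.99 ] [23.976 11.803] 79.01560974121094 z [0.116 0.12  0.123]
cadpartshi [321 227  11   5  30] [326.033 228.767] n 30 mean [ 0.539 -0.212  0.12 ] rect [ 539.576 -212.553] [23.342  5.846] 78.23746490478516 z [0.114 0.12  0.123]
cadpartshi [316 241  15   8  77] [322.909 244.091] n 77 mean [ 0.504 -0.206  0.12 ] 
[... 704 characters left out ...]
191] 80.50364685058594 z [0.075 0.08  0.083]
nesthi [405 245  26  10 165] [417.448 249.545] n 165 mean [ 0.495 -0.429  0.076] rect [ 494.85  -429.004] [59.515 15.486] 80.58384704589844 z [0.065 0.078 0.081]
nestall [386 173   6   9  46] [388.304 176.391] n 46 mean [ 0.679 -0.368  0.017] rect [ 678.505 -368.589] [14.212 21.534] 89.41287231445312 z [0.012 0.017 0.022]
nestall [ 391  177   56   97 3549] [416.633 224.59 ] n 3549 mean [ 0.555 -0.432  0.048] rect [ 558.83 -439.79] [106.491 239.32 ] 78.16583251953125 z [0.007 0.057 0.082]
nestall [448 218   2  11  17] [448.647 222.824] n 17 mean [ 0.563 -0.52   0.011] rect [ 562.482 -520.2  ] [25.185  3.302] 0.5959850549697876 z [0.005 0.01  0.017]
```

View pics/crop1.png

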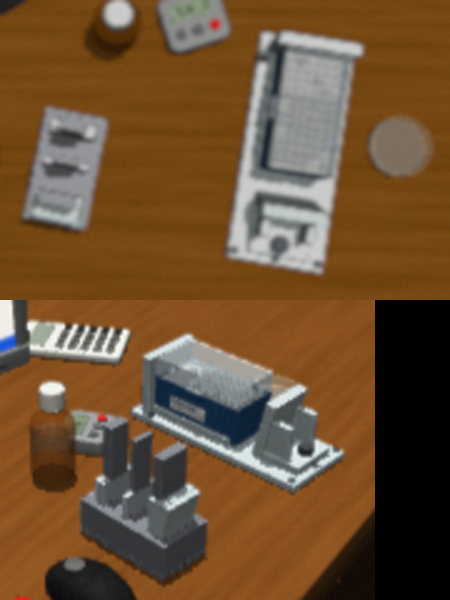

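The crop confirms the caddy pieces. The wedge (25 mm thick top) is at (323,245), the 6 mm thin plate at (326,229) and the 12 mm grey thick plate at (329,214). The green and red ones are loose and stay put. Next, the gap in the nest frame.

Run:
```python
from h import *
np.set_printoptions(precision=1,suppress=True)
for n in('top','side'):
    f=dict(np.load(f'pics/{n}0.npz')); W=cloud(f).reshape(-1,3); P=f['pixels'].reshape(-1,3).astype(int)
    k=(abs(W[:,0]-.56)<.16)&(abs(W[:,1]+.44)<.085)&(W[:,2]>.004)&(W[:,2]<.1); W=W[k];P=P[k]
    for yaw in(-9.6,):
        c,s=np.cos(np.radians(yaw)),np.sin(np.radians(yaw)); q=(W-[.5565,-.439,0])@np.array([[c,-s,0],[s,c,0],[0,0,1]])*1000
        print(n,'base extents',[np.percentile(q[(q[:,2]<13)][:,i],[.5,99.5]) for i in(0,1)])
        for y0 in range(-30,31,10):
            m=abs(q[:,1]-y0)<5; x,z=q[m,0],q[m,2]
            print(y0,'boxtop xmin/max',np.sort(x[(z>74)&(x>-40)])[[0,1,2,-1]] if (m&(q[:,2]>74)&(q[:,0]>-40)).any() else '', 'stop top',np.sort(x[(z>74)&(x<-45)])[[0,-2,-1]] if (m&(q[:,2]>74)&(q[:,0]<-45)).any() else '')
        blue=(P[:,2]>P[:,0]*1.5)&(P[:,2]>40); print('blue x,y ext',[np.percentile(q[blue][:,i],[1,5,50,95,99]) for i in(0,1,2)],blue.sum())
        fm=(q[:,2]>15)&(q[:,2]<76)&(q[:,0]>-66)&(q[:,0]<-36)&(abs(q[:,1])<28)
        for r in sorted(q[fm].tolist(),key=lambda r:r[2])[::max(1,fm.sum()//40)]: print(np.array(r),'foot',round(r[0]+.2*(r[2]-10),1))
```

```text
top base extents [array([-145.3,  158.7]), array([-92.4,  90.9])]
-30 boxtop xmin/max [-23.  -22.6 -22.3 107.4] stop top [-68.7 -59.2 -58.6]
-20 boxtop xmin/max [-22.6 -22.4 -22.  107.3] stop top [-69.9 -58.5 -57.9]
-10 boxtop xmin/max [-23.1 -22.2 -21.6 106.4] stop top [-69.7 -58.8 -58.1]
0 boxtop xmin/max [-23.2 -22.9 -22.4 105.9] stop top [-70.2 -58.6 -57.5]
10 boxtop xmin/max [-23.4 -23.2 -22.8 106.9] stop top [-70.  -58.3 -57.9]
20 boxtop xmin/max [-22.6 -22.3 -21.4 105.8] stop top [-70.2 -58.5 -58. ]
30 boxtop xmin/max [-23.7 -23.2 -23.  105.4] stop top [-69.1 -59.4 -59.1]
blue x,y ext [array([-21.4, -18.8,   6. ,  88.2,  91.1]), array([28.9, 29.1, 29.7, 30.5, 30.6]), array([19.6, 22.3, 29.7, 38.4, 38.8])] 24
[-45.8  -2.6  16.6] foot -44.5
[-61.5  27.7  17. ] foot -60.1
[-63.9  27.3  17.3] foot -62.5
[-46.1  12.8  18.6] foot -44.4
[-46.2 -14.7  19.8] foot -44.3
[-46.9   3.1  21.4] foot -44.7
[-47.5 -21.8  22.9] foot -44.9
[-47.5   6.   24.2] foot -44.7
[-48.  -19.   24.5] foot -45.1
[-47.8  21.3  26. ] foot -44.6
[-48.9  13.7  26.5] foot -45.6
[-48.8  26.7  29.3] foot -45.0
[-4
[... 2849 characters left out ...]
  45.4] foot -58.1
[-64.3  -2.   45.4] foot -57.2
[-63.3  -7.9  45.7] foot -56.2
[-62.6  23.   45.9] foot -55.4
[-58.8  26.7  46. ] foot -51.6
[-62.4 -13.7  46. ] foot -55.2
[-64.7 -19.6  47.7] foot -57.2
[-65.5   4.8  48.8] foot -57.7
[-63.9   7.3  49.2] foot -56.1
[-64.9  -0.6  49.4] foot -57.0
[-65.5 -13.3  50.6] foot -57.4
[-64.3 -14.6  52.7] foot -55.8
[-64.2   8.2  52.8] foot -55.6
[-65.8  14.9  53.2] foot -57.1
[-65.7   1.3  53.6] foot -56.9
[-65.4  -3.5  54.6] foot -56.5
[-64.9   5.   54.9] foot -55.9
[-65.5 -17.2  55.3] foot -56.4
[-65.8  15.4  56.5] foot -56.5
[-64.4 -27.9  56.7] foot -55.0
[-65.   -8.   58.8] foot -55.2
[-62.1  -9.3  75.7] foot -48.9
[-65.   26.2  75.9] foot -51.8
```

Stop foot is at −44.7 and the box face at about −23.5 in the nest frame, so the gap is about 21 mm. That calls for the thick spacer, and the wedge should jam with its underside about 15 mm up. The helper below works out the row sizes.

```bash
cat >> h.py <<'E'
from scipy.spatial.transform import Rotation as Ro
NEST=np.array([.5565,-.439,0]); NY=np.radians(-9.6)
def nest(x,y,z): # mm, z above desk
    c,s=np.cos(NY),np.sin(NY); return NEST+np.array([c*x-s*y,s*x+c*y,z])/1000
def plan(p,yawdeg,n):
    s=telemetry.observe(); R=Ro.from_euler('xyz',s['tool_rot']); T=Ro.from_euler('xyz',[np.pi,0,np.radians(yawdeg)])
    rv=(R.inv()*T).as_rotvec(); d=(np.array(p)-s['position'])/n
    for i in range(n):
        print(np.round((R*Ro.from_rotvec(rv*i/n)).inv().apply(d),4),np.round(np.degrees(rv/n),2))
def st():
    s=telemetry.observe(); print(round(s['clock'],2),s['position'].round(4),np.degrees(s['tool_rot']).round(2),'F',s['force'].round(1),'M',s['moment'].round(2),'w',round(s['grip_width'],4),'ff',round(s['finger_force'],1))
E
python3 -c "
from h import *
plan([.5729,-.2190,.19],-11,16)"
```

```text
[ 0.0264 -0.0112  0.0037] [-0.    0.    2.29]
[ 0.0259 -0.0123  0.0037] [-0.    0.    2.29]
[ 0.0254 -0.0133  0.0037] [-0.    0.    2.29]
[ 0.0248 -0.0143  0.0037] [-0.    0.    2.29]
[ 0.0243 -0.0153  0.0037] [-0.    0.    2.29]
[ 0.0236 -0.0162  0.0037] [-0.    0.    2.29]
[ 0.023  -0.0172  0.0037] [-0.    0.    2.29]
[ 0.0223 -0.0181  0.0037] [-0.    0.    2.29]
[ 0.0215 -0.0189  0.0037] [-0.    0.    2.29]
[ 0.0207 -0.0198  0.0037] [-0.    0.    2.29]
[ 0.0199 -0.0206  0.0037] [-0.    0.    2.29]
[ 0.0191 -0.0214  0.0037] [-0.    0.    2.29]
[ 0.0182 -0.0221  0.0037] [-0.    0.    2.29]
[ 0.0173 -0.0228  0.0037] [-0.    0.    2.29]
[ 0.0164 -0.0235  0.0037] [-0.    0.    2.29]
[ 0.0155 -0.0241  0.0037] [-0.    0.    2.29]
```

```bash
python3 -m crank '0.06 0.0264 -0.0112 0.002 0 0 2.29;0.06 0.0259 -0.0123 0.002 0 0 2.29;0.06 0.0254 -0.0133 0.002 0 0 2.29;0.06 0.0248 -0.0143 0.002 0 0 2.29;0.06 0.0243 -0.0153 0.002 0 0 2.29;0.06 0.0236 -0.0162 0.002 0 0 2.29;0.06 0.023 -0.0172 0.002 0 0 2.29;0.06 0.0223 -0.0181 0.002 0 0 2.29' 60 && python3 -m crank '0.06 0.0215 -0.0189 0.004 0 0 2.29;0.06 0.0207 -0.0198 0.004 0 0 2.29;0.06 0.0199 -0.0206 0.004 0 0 2.29;0.06 0.0191 -0.0214 0.004 0 0 2.29;0.06 0.0182 -0.0221 0.004 0 0 2.29;0.06 0.0173 -0.0228 0.004 0 0 2.29;0.06 0.0164 -0.0235 0.004 0 0 2.29;0.06 0.0155 -0.0241 0.004 0 0 2.29' && python3 -c "
from h import *
st(); plan([.5729,-.2190,.106],-11,7)"
```

```text
clock: 0.77
position: [0.4223, -0.3902, 0.234]
tool_rot: [-3.141, 0.0, 0.125]
force: [0.4, 0.2, 0.3]
grip_width: 0.0602
finger_force: 0.0
clock: 1.43
position: [0.5737, -0.2182, 0.2018]
tool_rot: [-3.142, 0.001, -0.195]
force: [0.5, -1.2, 0.6]
grip_width: 0.06
finger_force: 0.0
1.43 [ 0.5737 -0.2182  0.2018] [-1.800e+02  3.000e-02 -1.116e+01] F [ 0.5 -1.2  0.6] M [-0.    0.    0.02] w 0.06 ff 0.0
[-0.0001  0.0001  0.0137] [-0.    0.   -0.02]
[-0.0001  0.0001  0.0137] [-0.    0.   -0.02]
[-0.0001  0.0001  0.0137] [-0.    0.   -0.02]
[-0.0001  0.0001  0.0137] [-0.    0.   -0.02]
[-0.0001  0.0001  0.0137] [-0.    0.   -0.02]
[-0.0001  0.0001  0.0137] [-0.    0.   -0.02]
[-0.0001  0.0001  0.0137] [-0.    0.   -0.02]
```

```bash
python3 -m crank '0.06 -0.0008 0.0008 0.0137 0 0 -0.2;0.06 0 0 0.0137 0 0 0;0.06 0 0 0.0137 0 0 0;0.06 0 0 0.0137 0 0 0;0.06 0 0 0.0137 0 0 0;0.06 0 0 0.0137 0 0 0;0.06 0 0 0.0137 0 0 0;0.06 0 0 0 0 0 0' && python3 -m crank '0.015 0 0 0 0 0 0;0.015 0 0 0 0 0 0;0.015 0 0 0 0 0 0;0.015 0 0 0 0 0 0;0.015 0 0 0 0 0 0;0.015 0 0 0 0 0 0;0.015 0 0 0 0 0 0;0.015 0 0 0 0 0 0' 60 && python3 -c "
from h import *
st(); plan([.5729,-.2190,.23],-11,1)"
```

```text
clock: 2.1
position: [0.5708, -0.2195, 0.1038]
tool_rot: [-3.141, 0.004, -0.189]
force: [-1.2, -0.6, -0.3]
grip_width: 0.06
finger_force: 0.0
clock: 2.77
position: [0.5726, -0.22, 0.1072]
tool_rot: [-3.141, -0.001, -0.189]
force: [-0.3, 2.8, 7.3]
grip_width: 0.0232
finger_force: 59.4
2.77 [ 0.5726 -0.22    0.1072] [-1.7999e+02 -8.0000e-02 -1.0830e+01] F [-0.3  2.8  7.3] M [ 0.43  0.04 -0.01] w 0.0232 ff 59.4
[ 0.0002 -0.001  -0.1228] [-0.01 -0.08  0.17]
```

```bash
python3 -m crank '0.015 0 0 -0.008 0 0 0;0.015 0 0 -0.015 0 0 0;0.015 0 0 -0.02 0 0 0;0.015 0 0 -0.02 0 0 0;0.015 0 0 -0.02 0 0 0;0.015 0 0 -0.02 0 0 0;0.015 0 0 -0.015 0 0 0;0.015 0 0 -0.007 0 0 0' && python3 -c "
from h import *
st(); print(nest(-31.5,0,230)); plan(nest(-31.5,0,230),-9.6,9)"
```

```text
clock: 3.43
position: [0.5726, -0.2205, 0.2341]
tool_rot: [3.141, -0.003, -0.19]
force: [0.3, 0.3, 0.2]
grip_width: 0.0233
finger_force: 59.0
3.43 [ 0.5726 -0.2205  0.2341] [ 1.7998e+02 -1.6000e-01 -1.0860e+01] F [0.3 0.3 0.2] M [0.07 0.04 0.02] w 0.0233 ff 59.0
[ 0.52544112 -0.43374678  0.23      ]
[-0.0007  0.0243  0.0005] [ 0.   -0.02 -0.14]
[-0.0007  0.0243  0.0005] [ 0.   -0.02 -0.14]
[-0.0008  0.0243  0.0005] [ 0.   -0.02 -0.14]
[-0.0009  0.0243  0.0005] [ 0.   -0.02 -0.14]
[-0.0009  0.0243  0.0005] [ 0.   -0.02 -0.14]
[-0.001   0.0242  0.0005] [ 0.   -0.02 -0.14]
[-0.001   0.0242  0.0005] [ 0.   -0.02 -0.14]
[-0.0011  0.0242  0.0005] [ 0.   -0.02 -0.14]
[-0.0012  0.0242  0.0005] [ 0.   -0.02 -0.14]
```

```bash
python3 -m crank '0.015 -0.001 0.015 0 0 0 -0.16;0.015 -0.001 0.03 0 0 0 -0.16;0.015 -0.001 0.033 0 0 0 -0.16;0.015 -0.001 0.035 0 0 0 -0.16;0.015 -0.001 0.035 0 0 0 -0.16;0.015 -0.001 0.035 0 0 0 -0.16;0.015 -0.001 0.023 0.001 0 0 -0.16;0.015 -0.001 0.012 0.001 0 0 -0.16' && python3 -m crank '0.015 0 0 0 0 0 0;0.015 0 0 0 0 0 0;0.015 0 0 0 0 0 0;0.015 0 0 0 0 0 0;0.015 0 0 0 0 0 0;0.015 0 0 0 0 0 0;0.015 0 0 0 0 0 0;0.015 0 0 0 0 0 0'
python3 - <<'E'
from h import *
np.set_printoptions(precision=1,suppress=True)
st(); plan(nest(-31.5,0,230),-9.6,1)
for n in('side','top'):
    f=snap(n,n+'1'); W=cloud(f).reshape(-1,3)
    c,s=np.cos(NY),np.sin(NY); q=(W-NEST)@np.array([[c,-s,0],[s,c,0],[0,0,1]])*1000
    m=(abs(q[:,0]+31)<30)&(abs(q[:,1])<35)&(q[:,2]>100)&(q[:,2]<185); p=q[m]
    print(n,len(p),[np.percentile(p[:,i],[1,10,50,90,99]) for i in range(3)])
    for h in range(110,190,10):
        k=p[abs(p[:,2]-h)<5]
        if len(k)>3: print(h,len(k),'x',np.percentile(k[:,0],[2,50,98]),'y',np.percentile(k[:,1],[2,50,98]))
a=cv2.imread('pics/side1.png')[90:250,270:470]; cv2.imwrite('pics/crop2.png',cv2.resize(a,None,fx=3,fy=3,interpolation=2))
E
```

```text
clock: 4.1
position: [0.5232, -0.4367, 0.229]
tool_rot: [3.14, 0.001, -0.17]
force: [-1.3, 0.5, -1.6]
grip_width: 0.0231
finger_force: 59.0
clock: 4.77
position: [0.5254, -0.4329, 0.2295]
tool_rot: [3.142, -0.0, -0.167]
force: [0.2, -0.3, -0.4]
grip_width: 0.0228
finger_force: 59.0
4.77 [ 0.5 -0.4  0.2] [180.   -0.   -9.5] F [ 0.2 -0.3 -0.4] M [0.1 0.  0. ] w 0.0228 ff 59.0
[ 0.  0. -0.] [ 0.  -0.   0.1]
side 262 [array([-39.4, -38.3, -36.5, -30. , -25.7]), array([-18. , -13.5,  11.6,  25.7,  27.4]), array([128.5, 133.8, 157.4, 180.2, 184.3])]
130 31 x [-38.9 -36.7 -26.4] y [-16.5  10.3  27. ]
140 42 x [-38.3 -36.4 -28. ] y [-15.6  12.1  27.5]
150 46 x [-39.5 -36.5 -25.4] y [-17.   12.8  27.4]
160 48 x [-38.4 -36.6 -26.6] y [-16.9  11.9  26.2]
170 44 x [-38.8 -36.3 -27.3] y [-15.5  11.6  26.8]
180 51 x [-39.1 -36.5 -27.3] y [-18.1  10.1  26.9]
top 4 [array([-37.5, -37.5, -37.4, -37.3, -37.2]), array([ 5.2,  7.1, 12.7, 16. , 17.2]), array([128.7, 130.4, 149.4, 169.1, 171.1])]
```

View pics/crop2.png

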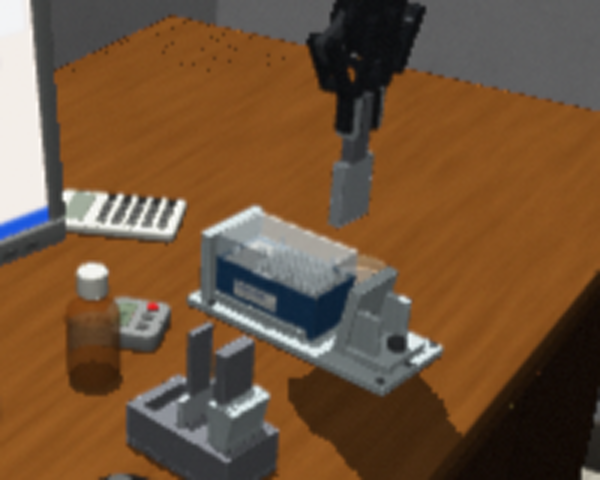

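The crop shows the spacer upright over the gap between box and stop. By depth its clearance to the box may be near zero, so I shift 2.5 mm back before lowering.

```bash
python3 -m crank '0.015 -0.0025 0.001 0.005 0 0 0.1;0.015 0 0 0.012 0 0 0;0.015 0 0 0.016 0 0 0;0.015 0 0 0.016 0 0 0;0.015 0 0 0.016 0 0 0;0.015 0 0 0.014 0 0 0;0.015 0 0 0.008 0 0 0;0.015 0 0 0 0 0 0' && python3 -m crank '0.015 0 0 0.008 0 0 0;0.015 0 0 0.008 0 0 0;0.015 0 0 0.006 0 0 0;0.015 0 0 0.004 0 0 0;0.015 0 0 0.002 0 0 0;0.015 0 0 0.001 0 0 0;0.015 0 0 0 0 0 0;0.015 0 0 0 0 0 0' && python3 -c "
from h import *
st(); plan(nest(-34,0,111.2),-9.6,1)"
```

```text
clock: 5.53
position: [0.5217, -0.433, 0.1399]
tool_rot: [-3.14, 0.003, -0.169]
force: [-0.7, -0.3, -0.4]
grip_width: 0.0231
finger_force: 59.0
clock: 6.2
position: [0.5228, -0.4338, 0.1137]
tool_rot: [3.141, -0.0, -0.169]
force: [-0.1, -0.6, -0.8]
grip_width: 0.0231
finger_force: 59.0
6.2 [ 0.5228 -0.4338  0.1137] [ 1.7999e+02 -2.0000e-02 -9.6600e+00] F [-0.1 -0.6 -0.8] M [ 0.07 -0.02 -0.01] w 0.0231 ff 59.0
[ 0.0001 -0.0005  0.0025] [ 0.01 -0.02 -0.06]
```

```bash
python3 -m crank '0.015 0 0 0.0007 0 0 0;0.015 0 0 0.0007 0 0 0;0.015 0 0 0.0007 0 0 0;0.015 0 0 0.0005 0 0 0;0.015 0 0 0 0 0 0;0.015 0 0 0 0 0 0;0.015 0 0 0 0 0 0;0.015 0 0 0 0 0 0' && python3 -c "
from h import *
st()"
```

```text
clock: 6.87
position: [0.5229, -0.4337, 0.1113]
tool_rot: [3.141, -0.001, -0.169]
force: [-0.0, 1.4, 4.1]
grip_width: 0.0231
finger_force: 59.9
6.87 [ 0.5229 -0.4337  0.1113] [ 1.7999e+02 -3.0000e-02 -9.6600e+00] F [-0.   1.4  4.1] M [0.23 0.26 0.04] w 0.0231 ff 59.9
```

```bash
python3 -m crank '0.015 0.0005 0 0 0 0 0;0.015 0.0005 0 0 0 0 0;0.015 0.0005 0 0 0 0 0;0.015 0.0005 0 0 0 0 0;0.015 0.0005 0 0 0 0 0;0.015 0.0005 0 0 0 0 0;0.015 0 0 0 0 0 0;0.015 0 0 0 0 0 0' && python3 -c "
from h import *
st()"
```

```text
clock: 7.53
position: [0.5253, -0.4344, 0.1113]
tool_rot: [3.141, 0.0, -0.169]
force: [-4.5, 0.8, 7.2]
grip_width: 0.0231
finger_force: 59.9
7.53 [ 0.5253 -0.4344  0.1113] [ 1.7999e+02  2.0000e-02 -9.6800e+00] F [-4.5  0.8  7.2] M [ 0.29  1.01 -0.07] w 0.0231 ff 59.9
```

```bash
python3 -m crank '0.015 0.0005 0 0 0 0 0;0.015 0.0005 0 0 0 0 0;0.015 0.0005 0 0 0 0 0;0.015 0 0 0 0 0 0;0.015 0 0 0 0 0 0;0.015 0 0 0 0 0 0;0.015 0 0 0 0 0 0;0.015 0 0 0 0 0 0'
python3 - <<'E'
from h import *
st()
np.set_printoptions(precision=1,suppress=True)
c,s=np.cos(NY),np.sin(NY)
print(((telemetry.observe()['position']-NEST)@np.array([[c,-s,0],[s,c,0],[0,0,1]])*1000))
E
```

```text
clock: 8.2
position: [0.5267, -0.4347, 0.1112]
tool_rot: [3.141, 0.0, -0.169]
force: [-3.8, 2.0, 7.0]
grip_width: 0.0233
finger_force: 59.9
8.2 [ 0.5267 -0.4347  0.1112] [ 1.7998e+02  2.0000e-02 -9.6800e+00] F [-3.8  2.   7. ] M [ 0.16  1.02 -0.06] w 0.0233 ff 59.9
[-30.1  -0.8 111.2]
```

```bash
python3 -m crank '0.015 0.0005 0 -0.0001 0 0 0;0.015 0.0005 0 0 0 0 0;0.015 0 0 0 0 0 0;0.015 0 0 0 0 0 0;0.015 0 0 0 0 0 0;0.015 0 0 0 0 0 0;0.015 0 0 0 0 0 0;0.015 0 0 0 0 0 0' && python3 -c "
from h import *
st()"
```

```text
clock: 8.87
position: [0.5272, -0.4348, 0.1112]
tool_rot: [3.141, 0.001, -0.169]
force: [-5.5, 1.7, 8.6]
grip_width: 0.0233
finger_force: 60.0
8.87 [ 0.5272 -0.4348  0.1112] [ 1.7999e+02  7.0000e-02 -9.6800e+00] F [-5.5  1.7  8.6] M [0.38 1.6  0.03] w 0.0233 ff 60.0
```

```bash
python3 -m crank '0.015 0.0005 0 0 0 0 0;0.015 0.0005 0 0 0 0 0;0.015 0 0 0 0 0 0;0.015 0 0 0 0 0 0;0.015 0 0 0 0 0 0;0.015 0 0 0 0 0 0;0.015 0 0 0 0 0 0;0.015 0 0 0 0 0 0' && python3 -c "
from h import *
st()"
```

```text
clock: 9.53
position: [0.5277, -0.435, 0.1113]
tool_rot: [-3.142, 0.002, -0.169]
force: [-9.6, 3.2, 10.2]
grip_width: 0.0232
finger_force: 60.5
9.53 [ 0.5277 -0.435   0.1113] [-1.8e+02  1.4e-01 -9.7e+00] F [-9.6  3.2 10.2] M [0.71 2.58 0.01] w 0.0232 ff 60.5
```

```bash
python3 -m crank '0.015 -0.0006 0 -0.0003 0 0 0;0.015 0 0 0 0 0 0;0.045 0 0 0 0 0 0;0.045 0 0 0 0 0 0;0.045 0 0 0 0 0 0;0.045 0 0 0 0 0 0;0.045 0 0 0 0 0 0;0.045 0 0 0 0 0 0' && python3 -m crank '0.045 0 0 -0.005 0 0 0;0.045 0 0 -0.012 0 0 0;0.045 0 0 -0.02 0 0 0;0.05 0 0 -0.025 0 0 0;0.055 0 0 -0.025 0 0 0;0.055 0 0 -0.02 0 0 0;0.055 0 0 -0.01 0 0 0;0.055 0 0 -0.004 0 0 0' && python3 -c "
from h import *
st(); plan([.5041,-.2056,.21],-11,8)"
```

```text
clock: 10.2
position: [0.5285, -0.4347, 0.1112]
tool_rot: [3.142, -0.0, -0.169]
force: [-0.3, -0.3, 1.0]
grip_width: 0.045
finger_force: 0.0
clock: 10.87
position: [0.529, -0.4352, 0.2348]
tool_rot: [3.14, -0.003, -0.169]
force: [0.5, 0.7, -0.9]
grip_width: 0.0552
finger_force: 0.0
10.87 [ 0.529  -0.4352  0.2348] [ 1.7992e+02 -1.6000e-01 -9.6700e+00] F [ 0.5  0.7 -0.9] M [-0.02  0.02 -0.04] w 0.0552 ff 0.0
[-0.0079 -0.0278  0.003 ] [ 0.01 -0.02  0.17]
[-0.008  -0.0277  0.0031] [ 0.01 -0.02  0.17]
[-0.0081 -0.0277  0.0031] [ 0.01 -0.02  0.17]
[-0.0081 -0.0277  0.0031] [ 0.01 -0.02  0.17]
[-0.0082 -0.0277  0.0031] [ 0.01 -0.02  0.17]
[-0.0083 -0.0276  0.0031] [ 0.01 -0.02  0.17]
[-0.0084 -0.0276  0.0031] [ 0.01 -0.02  0.17]
[-0.0084 -0.0276  0.0031] [ 0.01 -0.02  0.17]
```

```bash
python3 -m crank '0.06 -0.004 -0.015 0.001 0 0 0.17;0.06 -0.008 -0.028 0.003 0 0 0.17;0.06 -0.01 -0.034 0.003 0 0 0.17;0.06 -0.011 -0.036 0.003 0 0 0.17;0.06 -0.011 -0.036 0.003 0 0 0.17;0.06 -0.011 -0.034 0.003 0 0 0.17;0.06 -0.008 -0.026 0.003 0 0 0.17;0.06 -0.0034 -0.0125 0.001 0 0 0.17' && python3 -m crank '0.06 0 0 0 0 0 0;0.06 0 0 0 0 0 0;0.06 0 0 0 0 0 0;0.06 0 0 0 0 0 0;0.06 0 0 0 0 0 0;0.06 0 0 0 0 0 0;0.06 0 0 0 0 0 0;0.06 0 0 0 0 0 0'
python3 - <<'E'
from h import *
st(); plan([.5041,-.2056,.105],-11,1)
np.set_printoptions(precision=1,suppress=True)
for n in('top','side'):
    f=snap(n,n+'2'); W=cloud(f).reshape(-1,3)
    c,s=np.cos(NY),np.sin(NY); q=(W-NEST)@np.array([[c,-s,0],[s,c,0],[0,0,1]])*1000
    p=q[(abs(q[:,0]+31)<25)&(abs(q[:,1])<30)]
    for lo,hi in((118,130),(95,115),(86,95),(62,72),(45,62)):
        k=p[(p[:,2]>lo)&(p[:,2]<hi)]
        if hi<90: k=k[(k[:,0]>-44-.2*lo+10)]
        if len(k)>3: print(n,lo,hi,len(k),[np.percentile(k[:,i],[2,50,98]) for i in range(3)])
    k=q[(abs(q[:,1])<25)&(q[:,2]>75)&(q[:,2]<84)&(q[:,0]<20)&(q[:,0]>-45)]; print('box/..',np.sort(k[:,0])[:12], np.median(k[:,2]))
a=cv2.imread('pics/top2.png')[165:285,300:480]; b=cv2.imread('pics/side2.png')[145:265,280:430]
cv2.imwrite('pics/crop3.png',np.vstack([cv2.resize(a,None,fx=2.5,fy=2.5,interpolation=2),cv2.copyMakeBorder(cv2.resize(b,None,fx=2.5,fy=2.5,interpolation=2),0,0,0,75,0)]))
E
```

```text
clock: 11.53
position: [0.5017, -0.201, 0.2114]
tool_rot: [-3.14, 0.002, -0.189]
force: [0.9, 0.1, 0.0]
grip_width: 0.0598
finger_force: 0.0
clock: 12.2
position: [0.5025, -0.2052, 0.2122]
tool_rot: [3.142, 0.0, -0.193]
force: [-0.4, -0.2, 0.6]
grip_width: 0.06
finger_force: 0.0
12.2 [ 0.5025 -0.2052  0.2122] [180.     0.   -11.04] F [-0.4 -0.2  0.6] M [0.01 0.02 0.04] w 0.06 ff 0.0
[1.700e-03 1.000e-04 1.072e-01] [ 0.    0.   -0.04]
top 118 130 61 [array([-35.8, -30.5, -24.2]), array([-11.4,  -0.1,  11.4]), array([118.4, 124.7, 128.6])]
top 95 115 12 [array([-36.1, -34.3, -26.1]), array([-11.4,  10.7,  11.4]), array([ 95.1, 103.6, 110.8])]
top 86 95 6 [array([-35.9, -31.5, -25.7]), array([ 3.8, 10.8, 11.3]), array([86.7, 89.3, 91.7])]
top 62 72 39 [array([-36.1, -30.6, -10.6]), array([-28.8,  14.6,  29.7]), array([62.6, 66.8, 70.4])]
top 45 62 24 [array([-36.1, -23.1,  -8.9]), array([-12.9,  20.9,  29.6]), array([45.6, 53.4, 60.8])]
box/.. [-36.  -35.9 -34.7 -32.3 -29.8 -23.  -22.9 -22.7 -22.6 -22.3 -22.  -22. ] 79.91015855217887
side 118 130 30 [array([-36. , -32. , -24.6]), array([-8.8,  3.6, 14.2]), array([118.2, 122.5, 124.5])]
side 95 115 56 [array([-37.4, -34.9, -24.8]), array([-10.1,   8.4,  15.5]), array([ 96.6, 105.1, 114. ])]
side 86 95 24 [array([-38. , -34.6, -25.3]), array([-7.2, 10.1, 15.1]), array([86.1, 91.7, 94.5])]
side 62 72 51 [array([-37.2, -33. , -20.8]), array([-18.6,  13.2,  25.7]), array([62.9, 65.8, 70.9])]
side 45 62 71 [array([-37.5, -34.1, -13.4]), array([-14.5,  20.5,  29. ]), array([45.3, 54.6, 61.8])]
box/.. [-38.5 -37.4 -36.5 -36.2 -36.1 -35.9 -35.9 -35.6 -35.2 -35.1 -34.9 -34.7] 79.04346286497284
```

View pics/crop3.png

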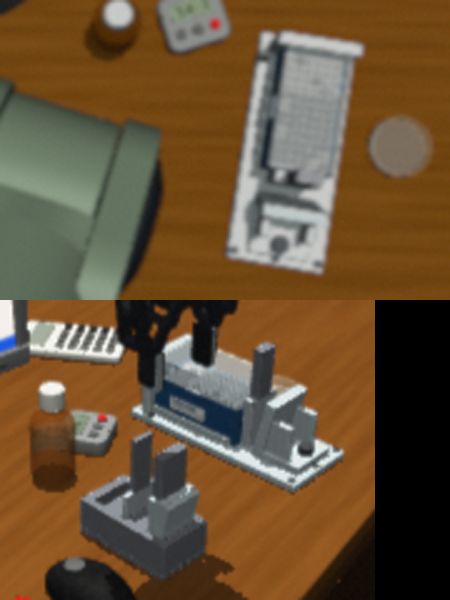

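The spacer stands upright against the box: its tab spans nest x −36 to −24 with its top at z 125, and nothing else has moved. Now gripping the wedge.

```bash
python3 -m crank '0.06 0.0015 0.0001 0.008 0 0 0;0.06 0 0 0.015 0 0 0;0.06 0 0 0.018 0 0 0;0.06 0 0 0.018 0 0 0;0.06 0 0 0.018 0 0 0;0.06 0 0 0.016 0 0 0;0.06 0 0 0.01 0 0 0;0.06 0 0 0.004 0 0 0' && python3 -m crank '0.06 0 0 0 0 0 0;0.06 0 0 0 0 0 0;0.025 0 0 0 0 0 0;0.025 0 0 0 0 0 0;0.025 0 0 0 0 0 0;0.025 0 0 0 0 0 0;0.025 0 0 0 0 0 0;0.025 0 0 0 0 0 0' 110 && python3 -c "
from h import *
st()"
```

```text
clock: 12.97
position: [0.5033, -0.205, 0.1035]
tool_rot: [-3.141, 0.002, -0.192]
force: [-0.4, 0.6, 0.8]
grip_width: 0.0596
finger_force: 0.0
clock: 13.63
position: [0.5045, -0.2055, 0.1062]
tool_rot: [3.141, -0.002, -0.192]
force: [-1.3, 1.1, 8.9]
grip_width: 0.0323
finger_force: 108.4
13.63 [ 0.5045 -0.2055  0.1062] [ 1.7999e+02 -9.0000e-02 -1.1030e+01] F [-1.3  1.1  8.9] M [ 0.07  0.36 -0.01] w 0.0323 ff 108.4
```

```bash
python3 -m crank '0.025 0 0 -0.008 0 0 0;0.025 0 0 -0.016 0 0 0;0.025 0 0 -0.024 0 0 0;0.025 0 0 -0.026 0 0 0;0.025 0 0 -0.026 0 0 0;0.025 0 0 -0.024 0 0 0;0.025 0 0 -0.016 0 0 0;0.025 0 0 -0.008 0 0 0' && python3 -c "
from h import *
st(); plan(nest(-44,0,255),-9.6,8)"
```

```text
clock: 14.3
position: [0.5045, -0.2055, 0.2562]
tool_rot: [3.141, -0.003, -0.193]
force: [-0.3, 0.6, -0.8]
grip_width: 0.0325
finger_force: 109.0
14.3 [ 0.5045 -0.2055  0.2562] [179.99  -0.2  -11.03] F [-0.3  0.6 -0.8] M [ 0.05  0.02 -0.02] w 0.0325 ff 109.0
[0.0065 0.0275 0.0002] [ 0.   -0.02 -0.18]
[0.0064 0.0276 0.0002] [ 0.   -0.02 -0.18]
[0.0063 0.0276 0.0002] [ 0.   -0.02 -0.18]
[0.0062 0.0276 0.0002] [ 0.   -0.02 -0.18]
[0.0061 0.0276 0.0002] [ 0.   -0.02 -0.18]
[0.006  0.0276 0.0002] [ 0.   -0.02 -0.18]
[0.0059 0.0277 0.0002] [ 0.   -0.02 -0.18]
[0.0059 0.0277 0.0001] [ 0.   -0.02 -0.18]
```

```bash
python3 -m crank '0.025 0.003 0.014 0 0 0 -0.18;0.025 0.006 0.026 0 0 0 -0.18;0.025 0.008 0.034 0 0 0 -0.18;0.025 0.008 0.036 0 0 0 -0.18;0.025 0.008 0.036 0 0 0 -0.18;0.025 0.008 0.034 0 0 0 -0.18;0.025 0.006 0.028 0 0 0 -0.18;0.0250 0.0025 0.013 0 0 0 -0.18' && python3 -m crank '0.025 0 0 0 0 0 0;0.025 0 0 0 0 0 0;0.025 0 0 0 0 0 0;0.025 0 0 0 0 0 0;0.025 0 0 0 0 0 0;0.025 0 0 0 0 0 0;0.025 0 0 0 0 0 0;0.025 0 0 0 0 0 0'
python3 - <<'E'
from h import *
st(); plan(nest(-44,0,250),-9.6,1)
np.set_printoptions(precision=1,suppress=True)
for n in('side',):
    f=snap(n,n+'3'); W=cloud(f).reshape(-1,3)
    c,s=np.cos(NY),np.sin(NY); q=(W-NEST)@np.array([[c,-s,0],[s,c,0],[0,0,1]])*1000
    p=q[(abs(q[:,0]+44)<30)&(abs(q[:,1])<35)&(q[:,2]>80)]
    for lo in range(85,255,10):
        k=p[(p[:,2]>lo)&(p[:,2]<lo+10)]
        if len(k)>3: print(lo,len(k),[np.percentile(k[:,i],[2,25,50,75,98]) for i in range(2)])
E
```

```text
clock: 14.97
position: [0.5113, -0.4355, 0.2525]
tool_rot: [3.14, 0.001, -0.17]
force: [0.1, 0.0, -0.1]
grip_width: 0.0325
finger_force: 109.2
clock: 15.63
position: [0.5129, -0.4314, 0.2533]
tool_rot: [3.142, -0.0, -0.167]
force: [0.7, -0.1, -1.4]
grip_width: 0.0319
finger_force: 109.2
15.63 [ 0.5129 -0.4314  0.2533] [ 1.80e+02 -1.00e-02 -9.56e+00] F [ 0.7 -0.1 -1.4] M [-0.01 -0.02  0.01] w 0.0319 ff 109.2
[0.0003 0.0003 0.0033] [ 0.   -0.01  0.04]
85 25 [array([-38.1, -35.9, -34.5, -32.4, -25.7]), array([-7. ,  0.3,  9.5, 13.4, 16.1])]
95 29 [array([-37.4, -36. , -35.5, -32.5, -24.6]), array([-8.9, -1. , 10.1, 12.9, 16.3])]
105 30 [array([-37.6, -36.5, -35.3, -31.1, -25. ]), array([-8.7, -0.2,  7.9, 12.4, 15.3])]
115 39 [array([-37. , -35.5, -32.9, -28.8, -25.2]), array([-9.4, -1.1,  6.5, 12.1, 15.5])]
145 15 [array([-51.4, -49.9, -49.1, -46.9, -40.7]), array([-16.4,   1. ,  13.2,  23.8,  25.2])]
155 37 [array([-52.9, -51.8, -50.9, -48.2, -38.5]), array([-16.8,  -2. ,  12.4,  20.9,  25.7])]
165 49 [array([-55.3, -53.8, -53. , -49.5, -39.6]), array([-18.9,   0.8,  15.2,  22.5,  25.7])]
175 49 [array([-56.8, -55.9, -54.5, -47. , -39.4]), array([-18.9,   1.2,  19.8,  23.8,  26.3])]
185 54 [array([-58.8, -57.8, -56.3, -48.5, -38.8]), array([-18. ,  -0.5,  17.2,  23.3,  25.1])]
195 53 [array([-60.6, -59.5, -58.4, -51.6, -38.6]), array([-18.4,  -0.2,  18.7,  22.4,  25.8])]
205 57 [array([-63.2, -61.5, -58.7, -48.6, -38.4]), array([-17.5,   3. ,  21.7,  23.3,  25.9])]
215 99 [array([-63.3, -61.5, -56.8, -51. , -39.5]), array([-19.5,  -4.5,  10.9,  20.9,  25.6])]
225 39 [array([-52.1, -50.7, -49.7, -47.8, -40.4]), array([-13.5,  -3.9,   6.5,  15.9,  22.4])]
235 57 [array([-56.8, -53.8, -50.6, -48.8, -36.9]), array([-21.5, -13.6,   2.4,  23.4,  30.5])]
245 73 [array([-57.7, -53.9, -50.3, -48.5, -39.4]), array([-19.5,  -9.4,  19.2,  28.1,  33.1])]
```

```bash
python3 -m crank '0.025 0 0.0003 0.006 0 0 0;0.025 0 0 0.012 0 0 0;0.025 0 0 0.018 0 0 0;0.025 0 0 0.02 0 0 0;0.025 0 0 0.018 0 0 0;0.025 0 0 0.012 0 0 0;0.025 0 0 0.006 0 0 0;0.025 0 0 0.002 0 0 0' && python3 -m crank '0.025 0 0 0.003 0 0 0;0.025 0 0 0.004 0 0 0;0.025 0 0 0.003 0 0 0;0.025 0 0 0.002 0 0 0;0.025 0 0 0 0 0 0;0.025 0 0 0 0 0 0;0.025 0 0 0 0 0 0;0.025 0 0 0 0 0 0' && python3 -c "
from h import *
st(); plan(nest(-42.5,0,130),-9.6,1)"
```

```text
clock: 16.35
position: [0.5124, -0.4316, 0.1578]
tool_rot: [-3.141, 0.001, -0.167]
force: [-0.3, 0.5, -0.5]
grip_width: 0.0326
finger_force: 109.1
clock: 17.02
position: [0.5128, -0.432, 0.1474]
tool_rot: [3.141, -0.0, -0.167]
force: [0.0, -0.6, -0.6]
grip_width: 0.0324
finger_force: 109.1
17.02 [ 0.5128 -0.432   0.1474] [ 1.7999e+02 -2.0000e-02 -9.5800e+00] F [ 0.  -0.6 -0.6] M [-0.02  0.01 -0.01] w 0.0324 ff 109.1
[ 0.0017 -0.0004  0.0174] [ 0.01 -0.02  0.02]
```

Free so far. Going down in smaller steps and closing on the spacer at the same time.

```bash
python3 -m crank '0.025 0.0002 0 0.002 0 0 0;0.025 0.0002 0 0.002 0 0 0;0.025 0.0002 0 0.002 0 0 0;0.025 0.0002 0 0.002 0 0 0;0.025 0.0002 0 0.001 0 0 0;0.025 0.0002 0 0.001 0 0 0;0.025 0 0 0 0 0 0;0.025 0 0 0 0 0 0' && python3 -c "
from h import *
st()"
```

```text
clock: 17.68
position: [0.5139, -0.4321, 0.1371]
tool_rot: [-3.142, 0.0, -0.167]
force: [-0.5, 0.5, -1.0]
grip_width: 0.0326
finger_force: 109.1
17.68 [ 0.5139 -0.4321  0.1371] [-180.      0.     -9.58] F [-0.5  0.5 -1. ] M [-0.06  0.   -0.03] w 0.0326 ff 109.1
```

```bash
python3 -m crank '0.025 0.0001 0 0.001 0 0 0;0.025 0.0001 0 0.001 0 0 0;0.025 0.0001 0 0.001 0 0 0;0.025 0.0001 0 0.001 0 0 0;0.025 0.0001 0 0.001 0 0 0;0.025 0.0001 0 0.001 0 0 0;0.025 0 0 0 0 0 0;0.025 0 0 0 0 0 0' && python3 -c "
from h import *
st()"
```

```text
clock: 18.35
position: [0.5146, -0.4322, 0.1312]
tool_rot: [3.142, -0.0, -0.167]
force: [1.1, -0.3, -1.7]
grip_width: 0.0326
finger_force: 109.1
18.35 [ 0.5146 -0.4322  0.1312] [ 1.80e+02 -1.00e-02 -9.58e+00] F [ 1.1 -0.3 -1.7] M [-0.16 -0.56  0.05] w 0.0326 ff 109.1
```

```bash
python3 -m crank '0.025 0.0001 0 0.0007 0 0 0;0.025 0.0001 0 0.0007 0 0 0;0.025 0.0001 0 0.0007 0 0 0;0.025 0.0001 0 0.0007 0 0 0;0.025 0.0001 0 0.0007 0 0 0;0.025 0 0 0.0005 0 0 0;0.025 0 0 0 0 0 0;0.025 0 0 0 0 0 0' && python3 -c "
from h import *
st()"
```

```text
clock: 19.02
position: [0.5152, -0.4324, 0.1273]
tool_rot: [3.141, -0.0, -0.167]
force: [3.7, -1.8, 2.0]
grip_width: 0.0322
finger_force: 109.4
19.02 [ 0.5152 -0.4324  0.1273] [ 1.7999e+02 -3.0000e-02 -9.5800e+00] F [ 3.7 -1.8  2. ] M [-0.26 -1.    0.06] w 0.0322 ff 109.4
```

```bash
python3 -m crank '0.025 0.0001 0 0.0005 0 0 0;0.025 0.0001 0 0.0005 0 0 0;0.025 0.0001 0 0.0005 0 0 0;0.025 0.0001 0 0.0005 0 0 0;0.025 0 0 0.0005 0 0 0;0.025 0 0 0.0005 0 0 0;0.025 0 0 0 0 0 0;0.025 0 0 0 0 0 0' && python3 -c "
from h import *
st()"
```

```text
clock: 19.68
position: [0.5157, -0.4326, 0.1251]
tool_rot: [3.141, -0.001, -0.167]
force: [1.6, 1.5, 14.3]
grip_width: 0.0323
finger_force: 111.3
19.68 [ 0.5157 -0.4326  0.1251] [ 1.7997e+02 -5.0000e-02 -9.5700e+00] F [ 1.6  1.5 14.3] M [ 0.39 -0.18  0.24] w 0.0323 ff 111.3
```

Fz is rising at about h = 15 mm, so the jam is starting. Pressing on.

```bash
python3 -m crank '0.025 0 0 0.0008 0 0 0;0.025 0 0 0.0008 0 0 0;0.025 0 0 0.0008 0 0 0;0.025 0 0 0.0008 0 0 0;0.025 0 0 0.0008 0 0 0;0.025 0 0 0 0 0 0;0.025 0 0 0 0 0 0;0.025 0 0 0 0 0 0' 120 && python3 -c "
from h import *
st()"
```

```text
clock: 20.35
position: [0.5159, -0.4329, 0.1238]
tool_rot: [3.141, -0.002, -0.167]
force: [-9.7, 9.9, 51.5]
grip_width: 0.0325
finger_force: 121.7
20.35 [ 0.5159 -0.4329  0.1238] [ 1.7994e+02 -1.3000e-01 -9.5800e+00] F [-9.7  9.9 51.5] M [2.5  2.19 0.48] w 0.0325 ff 121.7
```

```bash
python3 -m crank '0.025 -0.0003 -0.0003 0.0006 0 0 0;0.025 -0.0002 -0.0003 0.0006 0 0 0;0.025 0 0 0 0 0 0;0.025 0 0 0 0 0 0;0.025 0 0 0 0 0 0;0.025 0 0 0 0 0 0;0.025 0 0 0 0 0 0;0.025 0 0 0 0 0 0'
python3 - <<'E'
from h import *
st()
np.set_printoptions(precision=1,suppress=True)
f=snap('side','side4'); W=cloud(f).reshape(-1,3)
c,s=np.cos(NY),np.sin(NY); q=(W-NEST)@np.array([[c,-s,0],[s,c,0],[0,0,1]])*1000
p=q[(abs(q[:,0]+40)<25)&(abs(q[:,1])<35)&(q[:,2]>75)]
for lo in range(75,145,8):
    k=p[(p[:,2]>lo)&(p[:,2]<lo+8)]
    if len(k)>3: print(lo,len(k),[np.percentile(k[:,i],[2,25,50,75,98]) for i in range(2)])
a=cv2.imread('pics/side4.png')[135:245,320:440]; cv2.imwrite('pics/crop4.png',cv2.resize(a,None,fx=5,fy=5,interpolation=2))
E
```

```text
clock: 21.02
position: [0.5159, -0.4329, 0.1236]
tool_rot: [3.139, -0.004, -0.167]
force: [-11.0, 9.8, 62.7]
grip_width: 0.0324
finger_force: 122.9
21.02 [ 0.5159 -0.4329  0.1236] [179.88  -0.22  -9.59] F [-11.    9.8  62.7] M [2.51 2.49 0.59] w 0.0324 ff 122.9
75 83 [array([-64. , -59.9, -53. , -24. , -16.2]), array([-25. ,   5.1,  17.3,  22.8,  32.1])]
83 50 [array([-61.3, -59.7, -56.4, -42.6, -24.4]), array([-19.7,   2.8,  15. ,  20.9,  24.2])]
91 81 [array([-61. , -54.9, -47.9, -45.4, -27.7]), array([-18.2,  -3.9,  10.1,  16.4,  22.8])]
99 24 [array([-50.9, -47.3, -46. , -45.4, -34.8]), array([-18.4, -11.4,  -0.4,  17.8,  22.9])]
107 35 [array([-54.3, -51.9, -48.3, -45.8, -37.3]), array([-20.1, -16.3,  -0.3,  23.2,  30. ])]
115 47 [array([-53.5, -50.2, -47.5, -45.9, -37.7]), array([-19.7,  -9.2,  20.2,  27.9,  30.9])]
123 49 [array([-53.4, -49.8, -47.7, -45.8, -36.7]), array([-28.2, -11.1,  15.6,  28.4,  30.4])]
131 54 [array([-52.7, -49.3, -45.9, -40.7, -35.3]), array([-23.7, -13. ,   1.9,  26.5,  30.7])]
139 40 [array([-54.7, -50.1, -47.1, -39.9, -31.7]), array([-23.5, -18.5, -16.1,  25.7,  33.2])]
```

View pics/crop4.png

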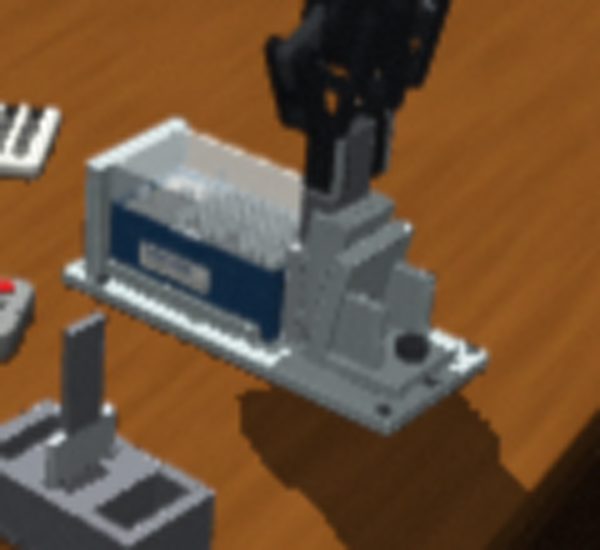

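The crop shows the wedge upright between spacer and stop, underside about 13 mm above the nest floor. The box sits level, and the wedge sank only 0.2 mm under the last 11 N or so, with 63 N pressing down. It is jammed, so I hand in.

```bash
python3 -c "
from h import *
st(); print(bot.job_done())"
```

```text
21.07 [ 0.5159 -0.4329  0.1237] [179.88  -0.22  -9.58] F [-11.8   9.4  63.1] M [2.45 2.49 0.58] w 0.0321 ff 122.9
the job is handed in; nothing more can be done
None
```

Job handed in at 21 s (no verdict was returned): thick spacer upright against the box, wedge jammed about 13 mm above the nest floor, still gripped and pressed down with about 63 N, and neither the box nor the bystanders looked disturbed in the camera views.

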